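Unload the bonding fixture

TASK

The glue under the module's cover has cured: take the stack on the bonding fixture apart from the top down, one piece at a time, and put each piece straight into its own place. The brass weight goes into the small blue cup, the steel weight into the large blue cup, the red pressure plate, black pad down, lengthwise onto the ribs of the green rest, and the module, cover up, into the empty black tray, everything lying flat and let go. Keep the bare weights off the module's cover, and leave the finished module in the other tray where it is.

Things in the scene. Friction and masses are not known exactly. Their poses are not given: they have to be found in the camera images.
- brass_weight_center (a point): Top piece of the stack: brass cylinder, diameter 28, height 28, standing upright on the steel weight, about concentric; 0.14 kg. The point is its centre, 14 above its underside; z along its axis.
- steel_weight_center (a point): Second piece: dark steel cylinder, diameter 40, height 34, standing upright on the pressure plate's middle; about 0.33 kg. The point is its centre, 17 above its underside; z along its axis.
- plate_center (a point): Red anodised pressure plate 121 (its x) by 42 (y) by 14 high (z up), black pad below, lying on the module; 0.18 kg. In each short end an open notch 13 wide, 13.5 deep takes a guide pin with 3 play: lift straight up by 20 or more before moving sideways. Grasp across the 42 width; the module's top beside it is level with its underside. Point: its centre, 7 above the underside.
- module_center (a point): Lowest piece: flat module with grey aluminium cover, 89 (its x) by 61 (y) by 18 high (20 at details; z up), 0.16 kg. Lies in the fixture between black corner locators that rise 6 above its underside, 2 play: lift straight up. Grasp across the 61 width at mid-length. Point: its centre, 9 above the underside.
- fixture: Bonding fixture, fixed (like all the places) on a grey mat whose level top is at z = 0.014: dark steel base 136 (its x) by 88 (y), top surface 10 above its underside. The module lies on that surface at its centre, lengthwise along x. Two steel guide pins, diameter 6, at x = +54 and -54, y = 0, rise to 47 above its underside. Origin: centre of the underside, on the mat.
- small_cup: Small blue round cup with black floor, fixed: inside diameter 44, outside 52, floor 4 and rim 12 above its underside. Place of the brass weight, standing. Origin: centre of the underside, on the mat, z up.
- large_cup: Large blue round cup with black floor, fixed: inside diameter 56, outside 64, floor 4 and rim 12 above its underside. Place of the steel weight, standing. Origin: centre of the underside, on the mat, z up.
- plate_rest: Green rest, fixed, 144 (its x) by 66 (y): tops of two black ribs, 10 above its underside, carry the plate; four corner lips, inside 137 by 59, rise to 17 above its underside; long sides open between them for the fingers. The plate lies centred, length along x, either way round. Origin: centre of the underside, on the mat.
- empty_tray: Empty black tray, fixed, 117 (its x) by 89 (y): floor 4 above its underside; four corner lips, inside 105 by 77, rise to 13; sides open between them for the fingers. The module lies centred, length along x, either way round. Origin: centre of the underside, on the mat. A second tray like it holds the finished module.
- finished_module_center (a point): The finished module, loose in the other black tray: looks like the module of the stack (89 by 61 by 18). It stays where it is. The point is its centre, 13 above the mat.
Mind the look-alikes: they are no part of the job. There is more than one size of the part that bears brass_weight_center; the job needs the smaller.

How it is judged:
By the outcome, as a careful person would: the job done as asked, in the order asked, and still so for the second after the job is handed in, with the robot touching nothing.
It also fails if it takes over 109 s, if anything falls off the work surface, if the arm or the gripper's body presses on something with over 40 N, if the wrist force passes 120 N, or if a joint passes its speed limit or range.

ROBOT

A 7-joint arm with a two-finger parallel gripper is mounted at the origin on a cart in front of the work surface, level with it; the furniture and walls round the work are solid. World frame = base frame: x ahead of the robot, y to its left, z up, the work surface at z = 0. Lengths are in mm, angles in rad, forces in N, time in s.
With the tool pointing down it reaches from about 400 to 925 mm from the base axis. Payload 5.6 kg.
Tool frame: the origin (TCP) lies midway between the tips of the shut fingers; the grasp point (between the pads) lies 19 mm behind it; z points along the fingers, y is the direction in which the jaws open and shut (so a half turn about z gives the same grasp; the last joint's range is limited). The gripper opens to 85 mm and grips with 20 to 120 N. Pads are 22 mm wide; open, the fingers measure 114 mm over their backs; the gripper's body (76 mm by 85 mm) begins 54 mm behind the grasp point. The pads swing forward as they close: fully open they stand 13 mm farther back than shut.
Start: joints at [1.124, 0.468, -0.012, 1.603, 0.006, 1.071, -0.056], TCP at [255.356, -597.747, 231.29] pointing down, gripper open.
Joint ranges: [-2.53, 2.53], [-0.31, 2.02], [-1.57, 1.55], [0.28, 2.44], [-1.29, 4.43], [0.15, 1.84], [-2.92, 2.92]. Speed limits (rad/s): [2.57, 2.57, 3.14, 3.14, 3.14, 3.14, 3.14].

INTERFACE

Orientations are given as a unit quaternion [x, y, z, w].
In Python, from rig import robot, snapshot gives the robot as it stands. The module is installed in compiled form; this text tells all that it offers.
- The arm moves only by the tool play_rows, never from a script. Its argument "series" is a list of rows, each a list of 3 entries, a list of its own where there are three numbers: the shift along the tool's x, y, z in mm, then the turn, a rotation vector about the tool's x, y, z in degrees, then the opening, from 0 (shut) to 1 (fully open). A call has 1 to 8 rows; each row shifts and turns the pose as measured when the row begins, along the tool's axes as they then stand; what a row does not reach is not made up. A row lasts 1/12 s, in which the tool goes at most 41.7 mm and 7.16 degrees, less where a joint would pass 70% of its speed; a pose out of reach is approached as far as the arm can. A call is refused whole if a number of a shift passes 41.7 or a number of a turn 7.16, either way. A call with a gripper value outside its range is refused whole. The fingers move at their own pace and stop on an object; "grip_force" is the grip in N (left out, the last holds). Time passes only in rows, so rows that do not move let the fingers close. It gives the time, the measured TCP pose, the force and the opening at its end, in the units of the state.
- robot.read_state(): the state, without advancing time (a new reading comes with each control period).
- snapshot(name): name is "scene" or "top" or "wrist"; returns a dict with "img" (384x512x3 uint8, blue, green, red), "depth" (384x512 float32, mm along the optical axis (not along the pixel's ray), 0 where there is no reading), "camera_matrix" (3x3 intrinsics, pixels), "R" (3x3) and "t" (3): a world point X has camera coordinates R X + t. Camera axes: x right, y down, z forward; pixel columns grow to the right and rows downward; lengths in mm; the calibration is good to about 2 mm. A picture is of the moment at which its call begins.
- robot.finish_job(): hands the job in, once; it reports no verdict.
The state is a dict: "time_s": time; "joints": joint angles; "dq": joint speeds; "joint_efforts": joint torques, N m; "tool_pos": TCP position; "orientation": TCP orientation; "force": force on the tool from outside, world axes, zero at the start; "torque": the same for the moment, N m; "gripper_width": finger opening in mm.
Only numpy, scipy, OpenCV 4.12 (cv2) and the standard library are available. Lean on these libraries where they do the work, as an engineer would, in place of code of your own. Each camera call takes 0.05 s, during which the arm holds its last target. There are 200 camera calls.

## Working session

There is one attempt and no reset: what is moved stays moved. The work goes in short steps, Python scripts to look and compute and a tool call to move; the robot and the scene stay as the last step left them, time stands still between calls to the robot, and variables do not carry over. Pictures are saved under pics/ and viewed, about 12 in all and at most 16, crops included, and the job is handed in when it is done.

Besides the shell and the picture viewer there is one more tool, called after "Emit:" as name([rows], argument=value, ...), one row to a line, values as JSON. play_rows: Moves the arm, as the interface text tells. Its arguments: {"type":"object","properties":{"series":{"type":"array","items":{"type":"array"}},"grip_force":{"type":"number"}},"required":["series"]}

```bash
mkdir -p pics; ls
python3 - <<'E'
from rig import robot, snapshot
import cv2, numpy as np, pickle
s=robot.read_state(); print(s['time_s'],s['tool_pos'],s['orientation'],s['gripper_width'])
for n in ['scene','top']:
    d=snapshot(n); cv2.imwrite(f'pics/{n}0.png',d['img']); pickle.dump(d,open(f'{n}0.pkl','wb')); print(n,d['camera_matrix'].tolist(),d['R'].round(3).tolist(),d['t'])
E
```

```text
pics
0.0 [ 255.11830207 -597.22452693  230.3299432 ] [ 9.79690577e-01  2.00513295e-01 -2.31337760e-04 -8.59823130e-04] 85.64004383170398
scene [[412.237860361171, 0.0, 245.50281254930522], [0.0, 412.237860361171, 185.56566838433432], [0.0, 0.0, 1.0]] [[0.636, -0.772, -0.024], [-0.39, -0.294, -0.873], [0.667, 0.564, -0.488]] [-362.21510395  289.02010856  671.52654843]
top [[421.0875327510819, 0.0, 252.56046009457518], [0.0, 421.0875327510819, 191.7129958752083], [0.0, 0.0, 1.0]] [[0.021, -1.0, 0.014], [-0.985, -0.023, -0.171], [0.172, -0.01, -0.985]] [-38.56845315 510.17195701 926.69554938]
```

View pics/scene0.png

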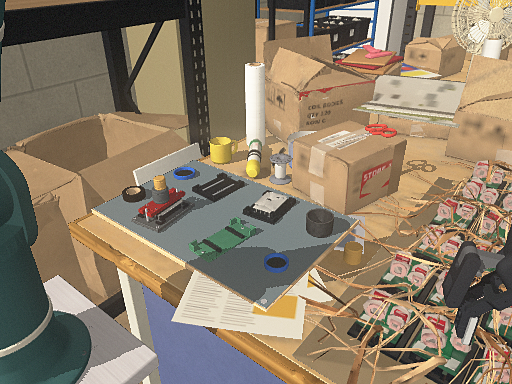

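View pics/top0.png

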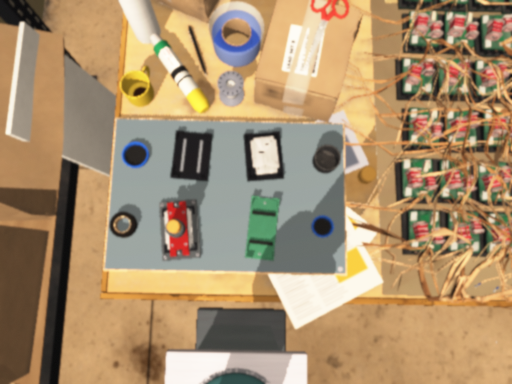

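```bash
cat > h.py <<'E'
import cv2, numpy as np, pickle
from scipy.spatial.transform import Rotation as Ro
def ray(d,u,v,z):
    """pixel -> world point on plane z"""
    K,R,t=d['camera_matrix'],d['R'],d['t']; c=-R.T@t
    r=R.T@np.linalg.inv(K)@np.array([u,v,1.]); return c+r*(z-c[2])/r[2]
def dep(d,u,v):
    K,R,t=d['camera_matrix'],d['R'],d['t']; z=float(d['depth'][int(round(v)),int(round(u))])
    return R.T@(np.linalg.inv(K)@np.array([u,v,1.])*z-t)
def proj(d,X):
    p=d['camera_matrix']@(d['R']@np.asarray(X,float)+d['t']); return p[:2]/p[2]
def cloud(d):
    K,R,t=d['camera_matrix'],d['R'],d['t']; v,u=np.indices(d['depth'].shape); z=d['depth']
    P=np.stack([(u-K[0,2])*z/K[0,0],(v-K[1,2])*z/K[1,1],z],-1); return (P-t)@R
def grab(n,tag):
    from rig import snapshot
    d=snapshot(n); pickle.dump(d,open(tag+'.pkl','wb')); cv2.imwrite(f'pics/{tag}.png',d['img']); return d
def load(tag): return pickle.load(open(tag+'.pkl','rb'))
def togo(x,y,z,ax):
    """tool-axes shift and turn (deg) to point x,y,z, tool down with jaw axis along world angle ax (deg)"""
    from rig import robot
    s=robot.read_state(); R0=Ro.from_quat(s['orientation']); best=None
    for k in (0,180):
        a=np.radians(ax+k); Y=np.array([np.cos(a),np.sin(a),0]); Z=np.array([0,0,-1.])
        R1=Ro.from_matrix(np.c_[np.cross(Y,Z),Y,Z]); w=np.degrees((R0.inv()*R1).as_rotvec())
        if best is None or np.linalg.norm(w)<np.linalg.norm(best): best=w
    sh=np.array([x,y,z])-s['tool_pos']
    Yw=R0.as_matrix()[:,1]
    print('t',round(s['time_s'],2),'pos',np.round(s['tool_pos'],1),'jaw',round(np.degrees(np.arctan2(Yw[1],Yw[0])),1),'w',round(s['gripper_width'],1),'F',np.round(s['force'],1),'j',np.round(s['joints'],2))
    print('shift tool',np.round(R0.inv().apply(sh),1),'turn',np.round(best,2))
E
python3 - <<'E'
from h import *
d=load('top0'); im=d['img']
c=im[110:280,95:385]; cv2.imwrite('pics/topc.png',cv2.resize(c,None,fx=2.7,fy=2.7,interpolation=cv2.INTER_CUBIC))
for n,u,v in [('stack',175,228),('smallcup',322,226),('largecup',137,154),('tray',192,155),('fin',265,155),('green',263,227),('ringL',123,224),('darkcyl',327,158),('brass2',368,174),('mat',220,190)]:
    print(n,dep(d,u,v).round(),ray(d,u,v,14).round())
E
```

```text
stack [417. 134. 120.] [426. 152.  14.]
smallcup [ 438. -192.   17.] [ 438. -193.   14.]
largecup [600. 251.  20.] [602. 252.  14.]
tray [602. 120.  16.] [603. 120.  14.]
fin [601. -55.  38.] [607. -56.  14.]
green [432. -54.  24.] [433. -54.  14.]
ringL [433. 273.  15.] [433. 274.  14.]
darkcyl [ 602. -205.   18.] [ 603. -206.   14.]
brass2 [ 561. -298.   35.] [ 566. -305.   14.]
mat [518.  50.  14.] [519.  50.  14.]
```

View pics/topc.png

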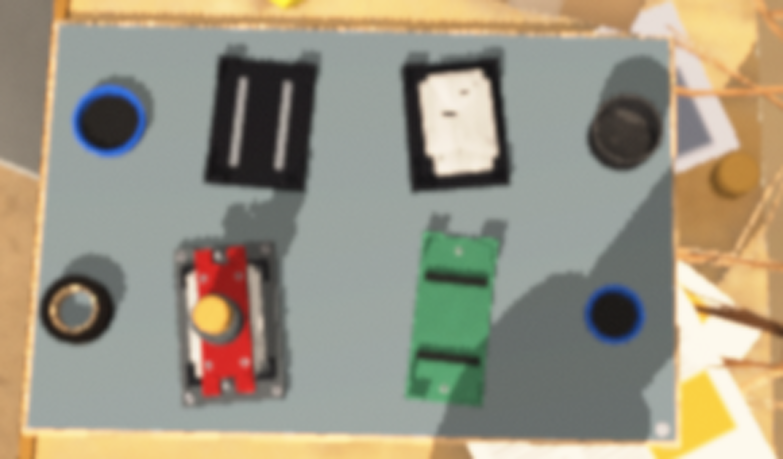

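Run:
```python
from h import *
d=load('top0'); hsv=cv2.cvtColor(d['img'],cv2.COLOR_BGR2HSV); C=cloud(d)
roi=np.zeros(hsv.shape[:2],np.uint8); roi[118:275,105:345]=255
def comps(lo,hi,amin):
    m=cv2.inRange(hsv,lo,hi)&roi; cs,_=cv2.findContours(m,cv2.RETR_EXTERNAL,cv2.CHAIN_APPROX_NONE)
    return [c for c in cs if cv2.contourArea(c)>amin]
def rect(name,c,z):
    P=np.array([ray(d,*p[0],z)[:2] for p in c],np.float32); (x,y),(w,h),a=cv2.minAreaRect(P)
    b=cv2.boxPoints(((x,y),(w,h),a)); e=b[1]-b[0] if np.linalg.norm(b[1]-b[0])>np.linalg.norm(b[2]-b[1]) else b[2]-b[1]
    print(name,np.round([x,y],1),'size',round(max(w,h),1),round(min(w,h),1),'long axis deg',round((np.degrees(np.arctan2(e[1],e[0]))+90)%180-90,1))
def circ(name,c,z):
    P=np.array([ray(d,*p[0],z)[:2] for p in c],np.float32); (x,y),(w,h),a=cv2.fitEllipse(P); print(name,np.round([x,y,w,h],1))
cv2.imwrite('/dev/null.png',roi) if 0 else None
for c in comps((0,150,80),(8,255,255),100)+comps((172,150,80),(180,255,255),100): rect('red',c,56)
for c in comps((45,60,40),(90,255,255),300): rect('green',c,20)
for c in comps((100,120,60),(130,255,255),20): circ('blue',c,26)
for c in comps((0,0,0),(180,255,50),300): rect('black',c,20)
for c in comps((15,120,120),(30,255,255),30): circ('yellow',c,118)
for lo,hi,n in[(100,125,'brasstop'),(82,98,'steel'),(48,62,'plate'),(36,46,'modtop')]:
    m=(C[...,2]>lo)&(C[...,2]<hi)&(roi>0)&(C[...,1]>80)&(C[...,1]<200)&(C[...,0]<520); P=C[m]
    if len(P): print(n,len(P),np.median(P,0).round(1),P.min(0).round(),P.max(0).round())
```

```text
red [422.  139.6] size 120.6 42.6 long axis deg 6.6
green [432.1 -51.5] size 146.1 67.1 long axis deg -5.3
blue [ 437.2 -191.1   48.2   49.4]
blue [598.3 253.8  61.5  62.8]
black [432.2 270.7] size 58.5 51.2 long axis deg -88.7
black [604.4 -51.9] size 112.7 83.8 long axis deg 5.8
black [601.2 120.6] size 114.8 84.9 long axis deg -3.5
yellow [420.9 137.1  27.4  29.1]
yellow [660.6 -49.2   5.6 257.3]
brasstop 154 [421.6 138.4 117.8] [409. 126. 101.] [436. 153. 122.]
steel 114 [413.1 135.7  89.8] [402. 121.  83.] [439. 161.  95.]
plate 712 [414.1 136.   56.3] [362. 113.  48.] [484. 166.  62.]
modtop 235 [424.5 118.1  42.2] [360. 107.  37.] [475. 174.  46.]
```

Emit:
play_rows([
  [[31,-27,0],[0,0,0],1],
  [[31,-27,0],[0,0,0],1],
  [[31,-27,0],[0,0,0],1],
  [[31,-27,0],[0,0,0],1],
  [[31,-27,0],[0,0,0],1],
  [[31,-27,0],[0,0,0],1],
  [[31,-27,0],[0,0,0],1],
  [[0,0,0],[0,0,7],1],
])

```text
time_s: 0.77
tool_pos: [379.5, -332.1, 225.0]
orientation: [0.991, 0.135, -0.003, -0.003]
force: [0.1, -0.5, -1.2]
gripper_width: 85.5
```

```bash
python3 -c "
from h import *
togo(400,139,230,-83.4)"
```

```text
t 0.77 pos [ 379.5 -332.1  225. ] jaw -74.4 w 85.5 F [ 0.1 -0.5 -1.2] j [ 0.76  0.24 -0.12  1.95  0.04  0.96 -0.68]
shift tool [ 146.2 -448.4   -2.9] turn [-0.34  0.35  8.96]
```

Emit:
play_rows([
  [[0,-15,0],[0,0,4.5],1],
  [[0,-30,0],[0,0,4.5],1],
  [[6,-38,0],[0,0,0],1],
  [[6,-38,0],[0,0,0],1],
  [[6,-38,0],[0,0,0],1],
  [[6,-38,0],[0,0,0],1],
  [[6,-38,0],[0,0,0],1],
  [[6,-38,0],[0,0,0],1],
])

```text
time_s: 1.43
tool_pos: [380.6, -50.6, 224.3]
orientation: [0.999, 0.047, -0.004, -0.001]
force: [0.4, 0.2, 0.1]
gripper_width: 85.6
```

Emit:
play_rows([
  [[6,-38,0],[0,0,0],1],
  [[6,-38,0],[0,0,0],1],
  [[6,-38,0],[0,0,0],1],
  [[4,-30,0],[0,0,0],1],
  [[0,0,0],[0,0,0],1],
])

```text
time_s: 1.85
tool_pos: [386.6, 108.8, 225.2]
orientation: [0.999, 0.051, -0.003, -0.002]
force: [-0.3, -0.1, 0.3]
gripper_width: 85.1
```

```bash
python3 -c "
from h import *
togo(421,138,160,-83.4)
d=grab('wrist','w1'); print(d['camera_matrix'],d['R'].round(3),d['t']); print('cam',(-d['R'].T@d['t']).round(1))"
```

```text
t 1.85 pos [386.6 108.8 225.2] jaw -84.1 w 85.1 F [-0.3 -0.1  0.3] j [ 0.17  0.09 -0.54  2.15  0.05  0.92 -1.87]
shift tool [ 37.5 -25.3  65.2] turn [-0.23  0.29 -0.72]
[[333.25903235   0.         250.38852669]
 [  0.         333.25903235 191.78191286]
 [  0.           0.           1.        ]] [[ 0.102 -0.995 -0.004]
 [-0.953 -0.099  0.288]
 [-0.287 -0.025 -0.958]] [ 69.45714748 342.61284999 487.51651232]
cam [459.2 115.2 368.5]
```

View pics/w1.png

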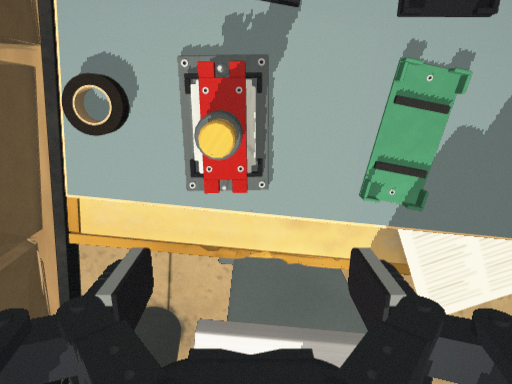

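The wrist view shows the stack (brass top at about 219,138, steel rim just behind it) on the red plate and the green rest at about (415,135). The black tape ring at (96,103) is a look-alike. Next I measure from this view.

```bash
cat >> h.py <<'E'
def masks(d,lo,hi,amin,box=None):
    hsv=cv2.cvtColor(d['img'],cv2.COLOR_BGR2HSV); m=cv2.inRange(hsv,lo,hi)
    if box: r=np.zeros_like(m); r[box[1]:box[3],box[0]:box[2]]=255; m&=r
    cs,_=cv2.findContours(m,cv2.RETR_EXTERNAL,cv2.CHAIN_APPROX_NONE); return [c for c in cs if cv2.contourArea(c)>amin]
def rect(d,name,c,z):
    P=np.array([ray(d,*p[0],z)[:2] for p in c],np.float32); (x,y),(w,h),a=cv2.minAreaRect(P)
    b=cv2.boxPoints(((x,y),(w,h),a)); e=b[1]-b[0] if np.linalg.norm(b[1]-b[0])>np.linalg.norm(b[2]-b[1]) else b[2]-b[1]
    print(name,np.round([x,y],1),'size',round(max(w,h),1),round(min(w,h),1),'long axis',round((np.degrees(np.arctan2(e[1],e[0]))+90)%180-90,1))
def circ(d,name,c,z):
    P=np.array([ray(d,*p[0],z)[:2] for p in c],np.float32); (x,y),(w,h),a=cv2.fitEllipse(cv2.convexHull(P)); print(name,np.round([x,y,w,h],1))
E
python3 - <<'E'
from h import *
d=load('w1'); C=cloud(d)
for c in masks(d,(15,120,100),(32,255,255),150,(185,90,260,180)): circ(d,'brass',c,118)
m=cv2.inRange(cv2.cvtColor(d['img'],cv2.COLOR_BGR2HSV),(0,150,70),(8,255,255)); 
cs=masks(d,(0,150,60),(8,255,255),60,(170,40,280,200))+masks(d,(172,150,60),(180,255,255),60,(170,40,280,200)); rect(d,'plate',np.concatenate(cs),56)
for c in masks(d,(45,60,40),(90,255,255),300,(340,40,500,220)): rect(d,'green',c,18)
for lo,hi,n in[(112,124,'brasstop'),(84,96,'steeltop')]:
    P=C[(C[...,2]>lo)&(C[...,2]<hi)&(C[...,1]>80)&(C[...,1]<200)&(C[...,0]>380)&(C[...,0]<470)]; print(n,len(P),P.mean(0).round(1),P.min(0).round(),P.max(0).round())
    if len(P)>9:
        (x,y),r=cv2.minEnclosingCircle(P[:,:2].astype(np.float32)); print(round(x,1),round(y,1),round(r,1))
E
```

```text
brass [423.1 137.7  27.2  30. ]
plate [422.3 138.2] size 120.2 41.8 long axis 6.3
green [429.7 -55.8] size 149.8 74.8 long axis -5.0
brasstop 1070 [422.8 138.1 118.7] [409. 125. 112.] [436. 152. 121.]
422.3 138.2 13.9
steeltop 650 [425.7 139.3  90.7] [401. 120.  86.] [441. 160.  96.]
421.2 140.0 19.9
```

Emit:
play_rows([
  [[13,-9,20],[0,0,-0.7],0.6],
  [[13,-9,20],[0,0,0],0.6],
  [[12,-8,20],[0,0,0],0.6],
  [[0,0,0],[0,0,0],0.6],
], grip_force=40)

```text
time_s: 2.23
tool_pos: [423.3, 133.4, 163.2]
orientation: [0.998, 0.055, -0.002, 0.001]
force: [-0.4, -0.1, 0.6]
gripper_width: 51.2
```

```bash
python3 -c "
from h import *
togo(422.5,138,101,-83.6)"
```

```text
t 2.23 pos [423.3 133.4 163.2] jaw -83.7 w 51.2 F [-0.4 -0.1  0.6] j [ 0.08  0.27 -0.52  2.12  0.19  0.8  -2.02]
shift tool [-0.1 -4.8 62.2] turn [ 0.06  0.18 -0.08]
```

Emit:
play_rows([
  [[0,-2,20],[0,0,0],0.6],
  [[0,-2,20],[0,0,0],0.6],
  [[0,-1,15],[0,0,0],0.6],
  [[0,0,6],[0,0,0],0.6],
  [[0,0,0],[0,0,0],0.6],
])

```text
time_s: 2.65
tool_pos: [422.5, 131.2, 100.5]
orientation: [0.999, 0.052, -0.003, 0.003]
force: [-0.5, -0.2, -1.0]
gripper_width: 51.3
```

```bash
python3 -c "
from h import *
togo(422.5,138,101,-83.6); d=grab('wrist','w2'); cv2.imwrite('pics/w2.png',d['img'])"
```

```text
t 2.65 pos [422.5 131.2 100.5] jaw -84.1 w 51.3 F [-0.5 -0.2 -1. ] j [ 0.03  0.38 -0.47  2.17  0.28  0.66 -2.11]
shift tool [ 0.7 -6.8 -0.5] turn [ 0.32  0.37 -0.48]
```

View pics/w2.png

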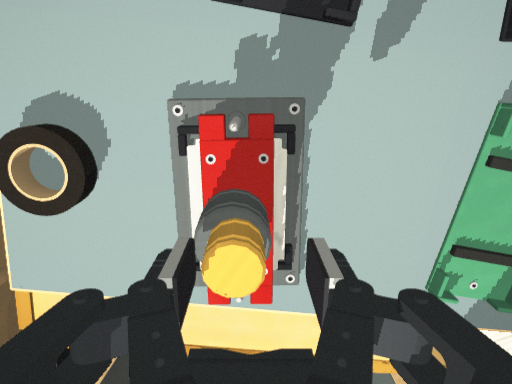

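The brass (px 234,265) sits about 15 px left of the jaw midline (249), which agrees with the computed −6.8 mm. I'll correct by that much.

Emit:
play_rows([
  [[0.5,-6.5,0],[0,0,-0.3],0.6],
  [[0,0,0],[0,0,0],0.6],
])

```text
time_s: 2.87
tool_pos: [423.5, 137.2, 102.8]
orientation: [0.999, 0.053, -0.002, 0.003]
force: [-0.3, 0.5, -0.1]
gripper_width: 51.3
```

```bash
python3 -c "
from h import *
togo(422.5,138,101,-83.6)"
```

```text
t 2.87 pos [423.5 137.2 102.8] jaw -83.9 w 51.3 F [-0.3  0.5 -0.1] j [ 0.02  0.38 -0.48  2.16  0.29  0.67 -2.12]
shift tool [-1.  -0.9  1.8] turn [ 0.34  0.2  -0.29]
```

Emit:
play_rows([
  [[-0.5,-0.8,2],[0,0,0],0.6],
  [[0,0,0],[0,0,0],0],
  [[0,0,0],[0,0,0],0],
  [[0,0,0],[0,0,0],0],
  [[0,0,0],[0,0,0],0],
  [[0,0,-5],[0,0,0],0],
  [[0,0,-15],[0,0,0],0],
  [[0,0,-30],[0,0,0],0],
])

```text
time_s: 3.53
tool_pos: [420.2, 137.3, 150.3]
orientation: [0.999, 0.054, -0.005, 0.004]
force: [0.5, -1.5, -1.2]
gripper_width: 26.3
```

```bash
python3 -c "
from h import *
togo(437.2,-191.1,160,-83.6); d=grab('wrist','w3'); C=cloud(d)
for lo,hi,n in[(84,96,'steeltop')]:
    P=C[(C[...,2]>lo)&(C[...,2]<hi)&(C[...,1]>80)&(C[...,1]<200)&(C[...,0]>380)&(C[...,0]<470)]; print(n,len(P),P.mean(0).round(1) if len(P) else '',P.min(0).round() if len(P) else '',P.max(0).round() if len(P) else '')
"
```

```text
t 3.53 pos [420.2 137.3 150.3] jaw -83.8 w 26.3 F [ 0.5 -1.5 -1.2] j [ 0.06  0.29 -0.52  2.13  0.21  0.78 -2.05]
shift tool [-18.5 328.4  -7.1] turn [ 0.41  0.6  -0.23]
steeltop 2470 [424.5 140.6  90.7] [404. 120.  85.] [441. 160.  93.]
```

View pics/w3.png

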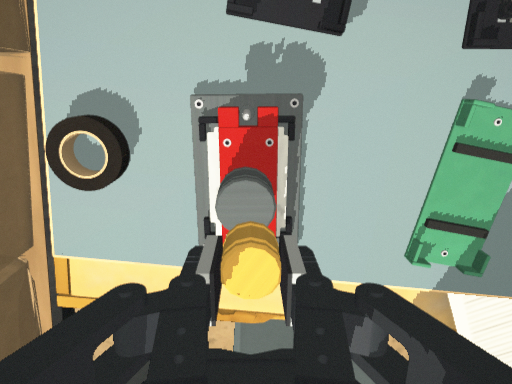

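Emit:
play_rows([
  [[0,0,-10],[0,0,0],0],
  [[-2.5,40,0],[0,0,0],0],
  [[-2.5,40,0],[0,0,0],0],
  [[-2.5,40,0],[0,0,0],0],
  [[-2.5,40,0],[0,0,0],0],
  [[-2.5,40,0],[0,0,0],0],
  [[-2.5,40,0],[0,0,0],0],
  [[-2.5,40,0],[0,0,0],0],
])

```text
time_s: 4.25
tool_pos: [442.6, -140.3, 174.5]
orientation: [0.998, 0.065, 0.008, 0.001]
force: [1.4, 0.4, -1.0]
gripper_width: 26.4
```

Emit:
play_rows([
  [[-1,20,0],[0,0,0],0],
  [[0,0,0],[0,0,0],0],
  [[0,0,0],[0,0,0],0],
])

```text
time_s: 4.5
tool_pos: [443.1, -171.9, 175.0]
orientation: [0.998, 0.057, 0.008, 0.003]
force: [-0.1, 0.3, -1.1]
gripper_width: 26.1
```

Run:
```python
from h import *
togo(437.2,-191.1,29,-83.6); d=grab('wrist','w4')
for c in masks(d,(100,120,40),(130,255,255),60): circ(d,'blue',c,26)
```

```text
t 4.5 pos [ 443.1 -171.9  175. ] jaw -83.4 w 26.1 F [-0.1  0.3 -1.1] j [ 0.6   0.27 -0.35  2.06  0.12  0.81 -1.27]
shift tool [-10.4  17.4 146. ] turn [ 0.36 -0.91  0.19]
blue [ 437.3 -192.3   50.6   51.8]
```

View pics/w4.png

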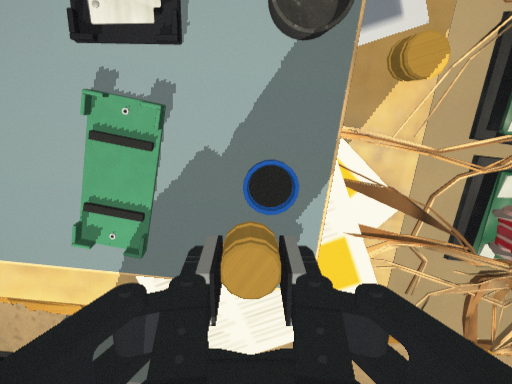

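Emit:
play_rows([
  [[-5,9,10],[0.3,-0.9,0],0],
  [[-5,9,30],[0,0,0],0],
  [[0,0,30],[0,0,0],0],
  [[0,0,25],[0,0,0],0],
  [[0,0,10],[0,0,0],0],
  [[0,0,0],[0,0,0],0],
])

```text
time_s: 5.05
tool_pos: [436.7, -186.4, 65.4]
orientation: [0.998, 0.065, 0.0, 0.0]
force: [0.7, 0.2, -1.4]
gripper_width: 26.1
```

Run:
```python
from h import *
togo(436.8,-192,30,-83.6)
```

```text
t 5.05 pos [ 436.7 -186.4   65.4] jaw -82.6 w 26.1 F [ 0.7  0.2 -1.4] j [ 0.57  0.46 -0.28  2.12  0.23  0.59 -1.32]
shift tool [-0.7  5.5 35.4] turn [ 0.05 -0.02  1.03]
```

Emit:
play_rows([
  [[-0.5,5.5,5],[0,0,0],0],
  [[0,0.5,14],[0,0,0],0],
  [[0,0,8],[0,0,0],0],
  [[0,0,0],[0,0,0],0],
])

```text
time_s: 5.38
tool_pos: [438.1, -191.0, 37.4]
orientation: [0.998, 0.068, 0.0, 0.0]
force: [0.1, 0.4, -1.7]
gripper_width: 26.3
```

Run:
```python
from h import *
togo(436.8,-192,30,-83.6)
```

```text
t 5.38 pos [ 438.1 -191.    37.4] jaw -82.2 w 26.3 F [ 0.1  0.4 -1.7] j [ 0.56  0.52 -0.26  2.13  0.26  0.53 -1.33]
shift tool [-1.5  0.8  7.4] turn [ 0.01 -0.02  1.39]
```

Emit:
play_rows([
  [[-1,0.7,4],[0,0,0],0],
  [[0,0,2.5],[0,0,0],0],
  [[0,0,1.5],[0,0,0],0],
  [[0,0,0],[0,0,0],0],
])

```text
time_s: 5.72
tool_pos: [438.9, -192.2, 31.7]
orientation: [0.998, 0.069, 0.001, 0.001]
force: [-0.0, 0.0, -1.2]
gripper_width: 26.5
```

Emit:
play_rows([
  [[-1,0,1.5],[0,0,0],0],
  [[0,0,1.5],[0,0,0],0],
  [[0,0,0],[0,0,0],0],
])

```text
time_s: 5.97
tool_pos: [439.3, -192.6, 31.8]
orientation: [0.998, 0.069, 0.003, 0.002]
force: [-0.2, 0.4, -2.2]
gripper_width: 26.2
```

Emit:
play_rows([
  [[-2,0,3.5],[0,0,0],0],
  [[0,0,0],[0,0,0],0],
])

```text
time_s: 6.13
tool_pos: [440.7, -192.9, 32.0]
orientation: [0.998, 0.069, 0.006, 0.004]
force: [-0.0, -0.3, -1.0]
gripper_width: 26.2
```

Run:
```python
from h import *
d=grab('wrist','w5'); s=grab('scene','s5')
togo(437,-192,30,-83.6)
for c in masks(d,(15,120,60),(32,255,255),150,(190,200,310,310)):
    m=np.zeros(d['depth'].shape,np.uint8); cv2.drawContours(m,[c],-1,255,-1); P=cloud(d)[(m>0)&(d['depth']>0)]
    print(len(P),np.percentile(P,[5,50,95],0).round(1))
u,v=proj(s,[438,-192,30]).astype(int); print(u,v)
a=cv2.resize(s['img'][v-45:v+45,u-60:u+60],None,fx=4,fy=4); b=d['img'][150:384,100:420]; b=cv2.resize(b,(480,360)); cv2.imwrite('pics/c5.png',np.vstack([a,b])[:, :])
```

```text
t 6.23 pos [ 440.5 -193.1   31.4] jaw -82.1 w 26.4 F [-0.2 -0.1 -1.4] j [ 0.55  0.53 -0.25  2.13  0.27  0.5  -1.33]
shift tool [-3.3 -1.6  1.3] turn [ 0.43 -0.66  1.53]
3901 [[ 429.2 -203.9   24.8]
 [ 443.7 -192.8   47.3]
 [ 451.9 -181.8   48.5]]
276 258
```

View pics/c5.png

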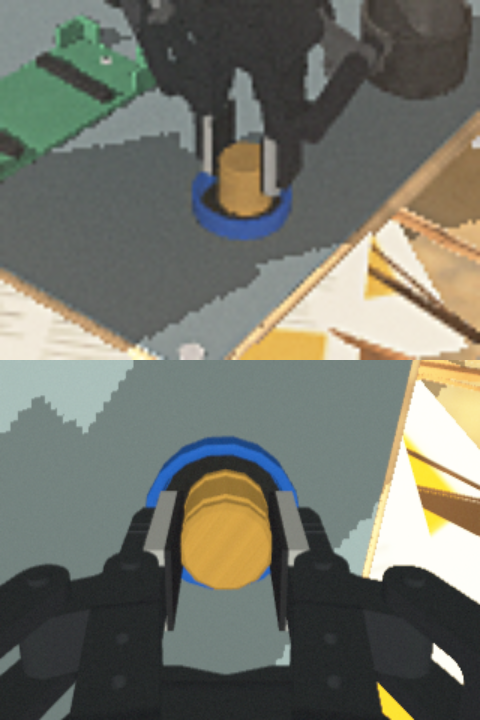

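The brass stands inside the small cup with its top at about z = 47 (46 when seated) and the tips are above the rim. Releasing now.

Emit:
play_rows([
  [[0,0,0],[0,0,0],0.6],
  [[0,0,0],[0,0,0],0.6],
  [[0,0,0],[0,0,0],0.6],
  [[0,0,-15],[0,0,0],0.6],
  [[0,0,-35],[0,-0.6,0],0.6],
  [[0,0,-40],[0,0,1.5],0.7],
  [[0,-20,-30],[0,0,0],0.8],
  [[2,-40,0],[0,0,0],0.8],
])

```text
time_s: 6.9
tool_pos: [433.0, -137.8, 151.6]
orientation: [0.999, 0.049, -0.003, 0.002]
force: [0.8, 0.9, 0.9]
gripper_width: 68.3
```

Run:
```python
from h import *
togo(422,140,150,-83.6)
d=grab('wrist','w6')
for c in masks(d,(15,120,60),(32,255,255),300,(150,60,400,340)):
    circ(d,'brass',c,46)
    m=np.zeros(d['depth'].shape,np.uint8); cv2.drawContours(m,[c],-1,255,-1); P=cloud(d)[(m>0)&(d['depth']>0)]
    print(len(P),np.percentile(P,[5,50,95],0).round(1))
for c in masks(d,(45,60,40),(90,255,255),1000): rect(d,'green',c,18); print(c.reshape(-1,2).min(0),c.reshape(-1,2).max(0))
```

```text
t 6.9 pos [ 433.  -137.8  151.6] jaw -84.4 w 68.3 F [0.8 0.9 0.9] j [ 0.54  0.28 -0.35  2.11  0.15  0.77 -1.38]
shift tool [  16.2 -277.5    0.3] turn [ 0.24  0.39 -0.8 ]
brass [310.5 -82.   26.3  33.7]
513 [[ 2.636e+02 -8.790e+01 -1.400e+00]
 [ 2.735e+02 -7.420e+01  2.000e-01]
 [ 2.907e+02 -6.310e+01  1.400e+00]]
brass [ 383.2 -254.    27.6   56. ]
1307 [[ 342.8 -288.3    9.6]
 [ 367.2 -273.    10.7]
 [ 387.7 -253.1   12.1]]
brass [ 440.8 -190.8   28.4   34.5]
1219 [[ 427.9 -203.7   23.4]
 [ 440.8 -191.2   46.4]
 [ 451.4 -180.6   47.8]]
green [427.  -49.5] size 152.1 71.6 long axis -5.1
[99 78] [199 259]
```

View pics/w6.png

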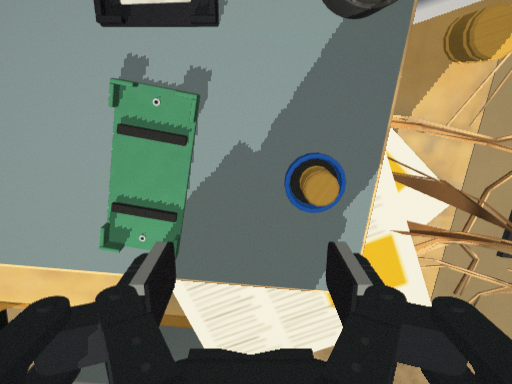

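Emit:
play_rows([
  [[2,-30,0],[0,0,-0.8],0.8],
  [[2,-40,0],[0,0,0],0.8],
  [[2,-40,0],[0,0,0],0.8],
  [[2,-40,0],[0,0,0],0.8],
  [[2,-40,0],[0,0,0],0.8],
  [[2,-40,0],[0,0,0],0.8],
  [[2,-30,0],[0,0,0],0.8],
  [[0,0,0],[0,0,0],0.8],
])

```text
time_s: 7.62
tool_pos: [411.5, 143.9, 149.1]
orientation: [0.998, 0.061, -0.004, -0.001]
force: [0.7, -0.2, -0.3]
gripper_width: 68.2
```

Run:
```python
from h import *
togo(422,140,70,-83.6)
d=grab('wrist','w7'); C=cloud(d)
P=C[(C[...,2]>86)&(C[...,2]<96)&(C[...,1]>105)&(C[...,1]<175)&(C[...,0]>385)&(C[...,0]<460)]
(x,y),r=cv2.minEnclosingCircle(P[:,:2].astype(np.float32)); print(len(P),P.mean(0).round(1),np.percentile(P,[1,99],0).round(1),x,y,r)
```

```text
t 7.62 pos [411.5 143.9 149.1] jaw -83.0 w 68.2 F [ 0.7 -0.2 -0.3] j [ 0.05  0.28 -0.52  2.15  0.2   0.76 -2.04]
shift tool [10.6  5.3 79. ] turn [-0.09  0.43  0.63]
2925 [422.2 140.2  90.7] [[403.1 121.7  87.7]
 [440.1 158.5  92.4]] 421.16802978515625 140.2304229736328 20.046157836914062
```

Emit:
play_rows([
  [[5,2.5,15],[0,0.4,0.6],0.8],
  [[5,2.5,25],[0,0,0],0.8],
  [[0,0,20],[0,0,0],0.8],
  [[0,0,8],[0,0,0],0.8],
  [[0,0,0],[0,0,0],0.8],
])

```text
time_s: 8.08
tool_pos: [422.5, 133.1, 77.2]
orientation: [0.999, 0.054, -0.001, 0.002]
force: [0.6, 0.5, 0.0]
gripper_width: 68.5
```

Run:
```python
from h import *
togo(421.7,140.2,66,-83.6)
```

```text
t 8.08 pos [422.5 133.1  77.2] jaw -83.8 w 68.5 F [0.6 0.5 0. ] j [-0.    0.42 -0.44  2.18  0.32  0.6  -2.14]
shift tool [ 0.  -7.1 11.2] turn [ 0.17  0.14 -0.15]
```

Emit:
play_rows([
  [[0,-7,3],[0,0,0],0.8],
  [[0,0,6],[0,0,0],0.8],
  [[0,0,2],[0,0,0],0.8],
  [[0,0,0],[0,0,0],0.8],
])

```text
time_s: 8.42
tool_pos: [422.5, 139.1, 66.5]
orientation: [0.999, 0.053, -0.001, 0.002]
force: [1.2, -0.3, 0.1]
gripper_width: 68.6
```

Run:
```python
from h import *
togo(421.7,140.2,66,-83.6)
```

```text
t 8.42 pos [422.5 139.1  66.5] jaw -83.9 w 68.6 F [ 1.2 -0.3  0.1] j [-0.03  0.44 -0.43  2.18  0.33  0.58 -2.17]
shift tool [-0.6 -1.2  0.5] turn [ 0.2   0.09 -0.32]
```

Close with a firmer grip, then lift.

Emit:
play_rows([
  [[0,-1,0],[0,0,0],0.8],
  [[0,0,0],[0,0,0],0],
  [[0,0,0],[0,0,0],0],
  [[0,0,0],[0,0,0],0],
  [[0,0,0],[0,0,0],0],
  [[0,0,-5],[0,0,0],0],
  [[0,0,-15],[0,0,0],0],
  [[0,0,-30],[0,0,0],0],
], grip_force=60)

```text
time_s: 9.08
tool_pos: [418.2, 138.8, 115.0]
orientation: [0.999, 0.053, -0.006, 0.003]
force: [0.6, -1.0, -4.7]
gripper_width: 37.9
```

Emit:
play_rows([
  [[0,0,-20],[0,0,0],0],
  [[0,0,-10],[0,0,0],0],
  [[0,0,0],[0,0,0],0],
])

```text
time_s: 9.33
tool_pos: [419.5, 139.6, 150.1]
orientation: [0.999, 0.054, -0.004, 0.002]
force: [0.3, 0.4, -4.2]
gripper_width: 38.4
```

Run:
```python
from h import *
togo(598.3,252.8,150,-83.6)
d=grab('wrist','w8')
cs=masks(d,(0,150,60),(8,255,255),60,(150,40,300,384))+masks(d,(172,150,60),(180,255,255),60,(150,40,300,384)); rect(d,'plate',np.concatenate(cs),56)
```

```text
t 9.33 pos [419.5 139.6 150.1] jaw -83.8 w 38.4 F [ 0.3  0.4 -4.2] j [ 0.05  0.29 -0.51  2.13  0.21  0.77 -2.05]
shift tool [189.9 -93.4  -1.7] turn [ 0.26  0.42 -0.24]
plate [440.2 140.2] size 84.6 42.0 long axis 6.9
```

Emit:
play_rows([
  [[25,-12,0],[0,0,0],0],
  [[32,-16,0],[0,0,0],0],
  [[32,-16,0],[0,0,0],0],
  [[32,-16,0],[0,0,0],0],
  [[32,-16,0],[0,0,0],0],
  [[20,-10,0],[0,0,0],0],
  [[0,0,0],[0,0,0],0],
  [[0,0,0],[0,0,0],0],
])

```text
time_s: 10.05
tool_pos: [580.8, 241.1, 131.8]
orientation: [0.999, 0.052, -0.014, 0.008]
force: [-0.0, 0.9, -4.2]
gripper_width: 38.6
```

Run:
```python
from h import *
d=grab('wrist','w9')
for c in masks(d,(100,120,40),(130,255,255),60,(100,60,400,384)): circ(d,'blue',c,26)
togo(598.3,252.8,34,-83.6)
```

```text
blue [598.6 253.6  62.8  62.9]
t 10.1 pos [580.4 240.9 131.6] jaw -84.0 w 37.9 F [ 0.9  0.6 -3.5] j [-0.13  0.61 -0.44  1.69  0.31  0.95 -2.16]
shift tool [ 21.8 -11.4  96.9] turn [ 0.84  1.63 -0.44]
```

View pics/w9.png

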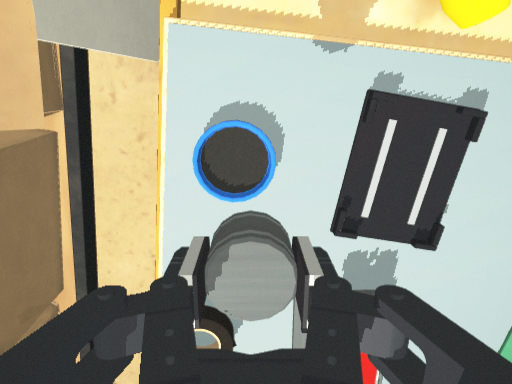

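The large cup is empty at px (235,160) and the steel weight is well held. The empty tray is at (410,170).

Emit:
play_rows([
  [[10,-6,0],[0.8,1.6,0],0],
  [[12,-6,10],[0,0,0],0],
  [[0,0,25],[0,0,0],0],
  [[0,0,15],[0,0,0],0],
  [[0,0,0],[0,0,0],0],
])

```text
time_s: 10.52
tool_pos: [595.9, 250.7, 76.6]
orientation: [0.999, 0.052, -0.003, 0.003]
force: [-0.6, -0.3, -4.1]
gripper_width: 37.4
```

Run:
```python
from h import *
togo(598.3,253.4,30,-83.6)
```

```text
t 10.52 pos [595.9 250.7  76.6] jaw -84.1 w 37.4 F [-0.6 -0.3 -4.1] j [-0.16  0.69 -0.41  1.69  0.35  0.85 -2.19]
shift tool [ 2.9 -2.7 46.5] turn [ 0.3   0.37 -0.47]
```

Emit:
play_rows([
  [[2.5,-3,10],[0.3,0.4,0],0],
  [[0,0,18],[0,0,0],0],
  [[0,0,10],[0,0,0],0],
  [[0,0,0],[0,0,0],0],
])

```text
time_s: 10.85
tool_pos: [596.3, 252.1, 37.3]
orientation: [0.999, 0.051, 0.0, 0.0]
force: [-1.0, 0.2, -4.6]
gripper_width: 38.1
```

Run:
```python
from h import *
togo(598.3,253.4,29,-83.6)
```

```text
t 10.85 pos [596.3 252.1  37.3] jaw -84.1 w 38.1 F [-1.   0.2 -4.6] j [-0.17  0.74 -0.39  1.7   0.38  0.77 -2.21]
shift tool [ 2.1 -1.1  8.3] turn [ 0.04 -0.01 -0.52]
```

Emit:
play_rows([
  [[2,-1,4],[0,0,0],0],
  [[0,0,3],[0,0,0],0],
  [[0,0,2],[0,0,0],0],
  [[0,0,0],[0,0,0],0],
])

```text
time_s: 11.18
tool_pos: [599.1, 253.7, 31.2]
orientation: [0.999, 0.051, 0.001, 0.0]
force: [0.0, -0.1, -3.1]
gripper_width: 37.8
```

Run:
```python
from h import *
togo(598.3,253.4,29,-83.6); d=grab('wrist','w10'); C=cloud(d)
P=C[(C[...,2]>40)&(C[...,2]<70)&(abs(C[...,1]-253)<12)&(abs(C[...,0]-598)<12)]; print(len(P),np.percentile(P,[10,50,90],0).round(1))
```

```text
t 11.18 pos [599.1 253.7  31.2] jaw -84.1 w 37.8 F [ 0.  -0.1 -3.1] j [-0.18  0.75 -0.39  1.7   0.38  0.77 -2.22]
shift tool [-0.9  0.2  2.2] turn [ 0.05 -0.12 -0.54]
3007 [[588.5 243.4  53. ]
 [598.5 253.1  53.7]
 [607.8 262.6  54.4]]
```

Emit:
play_rows([
  [[0,0,2.5],[0,0,0],0],
  [[0,0,0],[0,0,0],0],
])

```text
time_s: 11.4
tool_pos: [600.5, 254.5, 30.9]
orientation: [0.999, 0.051, 0.003, -0.0]
force: [-0.1, 0.5, -3.7]
gripper_width: 37.8
```

Emit:
play_rows([
  [[0,0,0],[0,0,0],0.8],
  [[0,0,0],[0,0,0],0.8],
  [[0,0,0],[0,0,0],0.8],
  [[0,0,0],[0,0,0],0.8],
  [[0,0,-10],[0,0,0],0.8],
  [[0,0,-30],[0,0,0],0.8],
  [[0,0,-40],[0,0,0],0.8],
  [[-10,5,-35],[0,0,0],0.8],
])

```text
time_s: 12.07
tool_pos: [588.6, 248.2, 144.4]
orientation: [0.999, 0.052, -0.001, 0.0]
force: [0.9, 0.7, 0.1]
gripper_width: 68.4
```

Emit:
play_rows([
  [[-32,16,0],[0,0,0],0.8],
  [[-32,16,0],[0,0,0],0.8],
  [[-32,16,0],[0,0,0],0.8],
  [[-32,16,0],[0,0,0],0.8],
  [[-20,10,0],[0,0,0],0.8],
  [[0,0,0],[0,0,0],0.8],
  [[0,0,0],[0,0,0],0.8],
])

```text
time_s: 12.65
tool_pos: [448.4, 159.2, 157.8]
orientation: [0.999, 0.052, 0.011, -0.002]
force: [0.6, 0.4, 0.5]
gripper_width: 68.0
```

Run:
```python
from h import *
togo(422.2,138.5,70,-83.6); d=grab('wrist','w11')
bx=(120,40,400,300)
cs=masks(d,(0,150,60),(8,255,255),60,bx)+masks(d,(172,150,60),(180,255,255),60,bx); rect(d,'plate',np.concatenate(cs),56)
t=grab('top','t11'); C=cloud(t); P=C[(C[...,2]>40)&(C[...,2]<70)&(abs(C[...,1]-253)<30)&(abs(C[...,0]-598)<30)]; print(len(P),np.percentile(P,[5,50,95],0).round(1))
```

```text
t 12.65 pos [448.4 159.2 157.8] jaw -84.0 w 68.0 F [0.6 0.4 0.5] j [ 0.03  0.32 -0.52  2.07  0.23  0.78 -2.09]
shift tool [-30.2  18.2  87.1] turn [-0.17 -1.29 -0.44]
plate [422.5 138.4] size 121.3 42.0 long axis 6.3
57 [[598.3 235.8  47.8]
 [609.6 245.7  51.6]
 [616.9 260.9  55. ]]
```

View pics/w11.png

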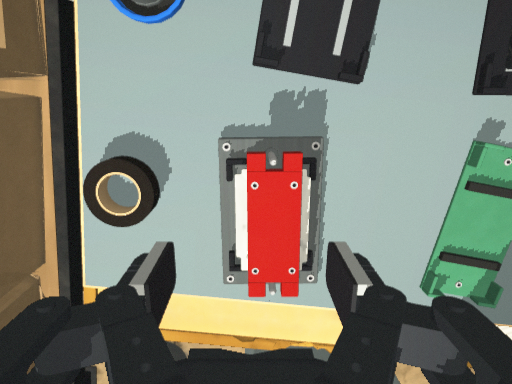

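The weights are off, and the plate at px (275,225) is bare, centred at (422.5, 138.4) with a yaw of 6.3°. I'll go over it and grasp across its width.

Emit:
play_rows([
  [[-10,6,0],[0,-1.2,0],0.7],
  [[-10,6,15],[0,0,0],0.7],
  [[-8,5,25],[0,0,0],0.7],
  [[0,0,20],[0,0,0],0.7],
  [[0,0,8],[0,0,0],0.7],
  [[0,0,0],[0,0,0],0.7],
])

```text
time_s: 13.25
tool_pos: [427.3, 143.1, 88.5]
orientation: [0.999, 0.053, 0.001, -0.004]
force: [0.6, 0.2, -0.7]
gripper_width: 59.8
```

Run:
```python
from h import *
togo(422.4,138.4,44,-83.7)
```

```text
t 13.25 pos [427.3 143.1  88.5] jaw -83.9 w 59.8 F [ 0.6  0.2 -0.7] j [ 0.01  0.41 -0.47  2.16  0.3   0.63 -2.14]
shift tool [-5.5  4.5 44.4] turn [-0.46 -0.15 -0.21]
```

Emit:
play_rows([
  [[-5,4,8],[-0.4,0,0],0.7],
  [[0,0,14],[0,0,0],0.7],
  [[0,0,8],[0,0,0],0.7],
  [[0,0,0],[0,0,0],0.7],
])

```text
time_s: 13.58
tool_pos: [424.6, 139.5, 58.2]
orientation: [0.999, 0.053, 0.002, -0.001]
force: [0.5, 0.2, -0.0]
gripper_width: 59.9
```

Run:
```python
from h import *
togo(422.4,138.4,44,-83.7)
```

```text
t 13.58 pos [424.6 139.5  58.2] jaw -83.9 w 59.9 F [ 0.5  0.2 -0. ] j [-0.03  0.46 -0.43  2.18  0.36  0.56 -2.18]
shift tool [-2.4  0.9 14.2] turn [-0.07 -0.25 -0.17]
```

Emit:
play_rows([
  [[-2.5,1,5],[0,0,0],0.7],
  [[0,0,6],[0,0,0],0.7],
  [[0,0,3],[0,0,0],0.7],
  [[0,0,0],[0,0,0],0.7],
])

```text
time_s: 13.92
tool_pos: [423.3, 138.7, 44.3]
orientation: [0.999, 0.054, 0.003, -0.001]
force: [0.5, -0.6, 0.3]
gripper_width: 60.0
```

Run:
```python
from h import *
togo(422.4,138.4,44,-83.7); d=grab('scene','s12')
u,v=proj(d,[422,138,60]).astype(int)
a=cv2.resize(d['img'][v-45:v+45,u-60:u+60],None,fx=5,fy=5,interpolation=cv2.INTER_CUBIC); cv2.imwrite('pics/c12.png',a)
```

```text
t 13.92 pos [423.3 138.7  44.3] jaw -83.9 w 60.0 F [ 0.5 -0.6  0.3] j [-0.05  0.48 -0.41  2.2   0.38  0.52 -2.21]
shift tool [-0.9  0.2  0.3] turn [-0.07 -0.4  -0.15]
```

View pics/c12.png

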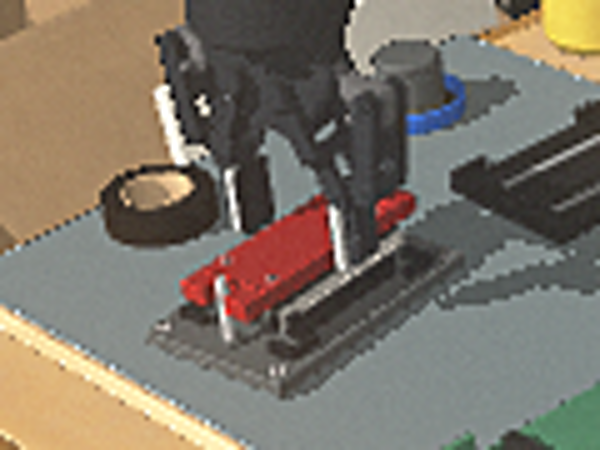

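The right finger stands beside the plate at about (350,255), just above the module's top. In the background (405,75) the steel stands in the large cup. Closing and lifting straight up.

Emit:
play_rows([
  [[-0.5,0,0],[0,0,0],0],
  [[0,0,0],[0,0,0],0],
  [[0,0,0],[0,0,0],0],
  [[0,0,0],[0,0,0],0],
  [[0,0,-4],[0,0,0],0],
  [[0,0,-8],[0,0,0],0],
  [[0,0,-15],[0,0,0],0],
  [[0,0,0],[0,0,0],0],
])

```text
time_s: 14.63
tool_pos: [422.4, 138.8, 74.1]
orientation: [0.999, 0.054, 0.003, -0.001]
force: [-0.8, -0.3, -1.5]
gripper_width: 40.4
```

Run:
```python
from h import *
togo(422.4,138.4,120,-83.7)
```

```text
t 14.63 pos [422.4 138.8  74.1] jaw -83.8 w 40.4 F [-0.8 -0.3 -1.5] j [-0.01  0.43 -0.45  2.18  0.33  0.59 -2.16]
shift tool [  0.3   0.4 -45.9] turn [-0.06 -0.38 -0.12]
```

Emit:
play_rows([
  [[0,0,-25],[0,0,0],0],
  [[0,0,-25],[0,0,0],0],
  [[0,20,0],[0,0,3.7],0],
  [[0,35,0],[0,0,3.8],0],
  [[0,35,0],[0,0,3.8],0],
  [[0,35,0],[0,0,0],0],
  [[0,20,0],[0,0,0],0],
  [[0,0,0],[0,0,0],0],
])

```text
time_s: 15.3
tool_pos: [421.0, -9.6, 127.5]
orientation: [0.999, -0.047, 0.007, -0.002]
force: [-1.2, -0.1, -2.0]
gripper_width: 40.1
```

Run:
```python
from h import *
togo(432,-51.5,28,-95.1); d=grab('wrist','w13')
print(np.round(proj(d,[432,-51.5,18])))
bx=(120,40,400,384)
cs=masks(d,(0,150,60),(8,255,255),60,bx)+masks(d,(172,150,60),(180,255,255),60,bx)
from rig import robot
s=robot.read_state()
rect(d,'plate',np.concatenate(cs),s['tool_pos'][2]+12)
```

```text
t 15.3 pos [421.   -9.6 127.5] jaw -95.4 w 40.1 F [-1.2 -0.1 -2. ] j [ 0.32  0.27 -0.42  2.21  0.18  0.67 -1.89]
shift tool [13.6 41.2 99.5] turn [-0.28 -0.74 -0.27]
[303. 172.]
plate [427.5 -10.4] size 107.2 41.8 long axis -5.2
```

View pics/w13.png

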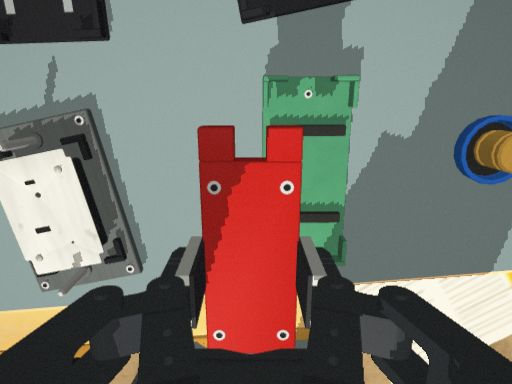

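Run:
```python
from h import *
d=load('w13')
for n,u,v,z in [('far edge L',263,77,31),('far edge R',360,77,31),('screw far',308,94,18),('rib1 c',322,130,24),('rib2 R',338,217,24),('rib1 R',345,130,24),('nearR',347,264,31)]: print(n,ray(d,u,v,z).round(1))
w=load('w6')
for n,u,v,z in [('screw far',156,102,18),('screw near',142,239,18),('far L',111,78,31),('far R',199,95,31)]: print('w6',n,ray(w,u,v,z).round(1))
```

```text
far edge L [504.  -25.8  31. ]
far edge R [497.8 -91.9  31. ]
screw far [489.9 -58.   18. ]
rib1 c [463.6 -66.1  24. ]
rib2 R [394.6 -76.2  24. ]
rib1 R [462.  -82.9  24. ]
nearR [356.7 -80.8  31. ]
w6 screw far [489.9 -57.1  18. ]
w6 screw near [368.5 -46.3  18. ]
w6 far L [504.8 -26.8  31. ]
w6 far R [499.  -92.9  31. ]
```

Emit:
play_rows([
  [[5,14,0],[-0.3,-0.7,0],0],
  [[4,14,10],[0,0,0],0],
  [[3,13,20],[0,0,0],0],
  [[0,0,20],[0,0,0],0],
  [[0,0,10],[0,0,0],0],
  [[0,0,0],[0,0,0],0],
])

```text
time_s: 15.85
tool_pos: [432.3, -48.6, 64.1]
orientation: [0.999, -0.044, 0.003, -0.001]
force: [-0.2, 0.5, -1.5]
gripper_width: 40.2
```

Run:
```python
from h import *
togo(430,-52,27,-95.1)
```

```text
t 15.85 pos [432.3 -48.6  64.1] jaw -95.0 w 40.2 F [-0.2  0.5 -1.5] j [ 0.33  0.42 -0.35  2.22  0.27  0.54 -1.87]
shift tool [-2.3  3.7 37. ] turn [-0.16 -0.38  0.08]
```

Emit:
play_rows([
  [[-2,4,5],[-0.1,-0.3,0],0],
  [[0,0,14],[0,0,0],0],
  [[0,0,6],[0,0,0],0],
  [[0,0,0],[0,0,0],0],
])

```text
time_s: 16.18
tool_pos: [430.1, -50.8, 37.2]
orientation: [0.999, -0.042, 0.0, -0.001]
force: [0.2, -0.6, -1.0]
gripper_width: 40.5
```

Run:
```python
from h import *
togo(430,-52,27,-95.1)
```

```text
t 16.18 pos [430.1 -50.8  37.2] jaw -94.8 w 40.5 F [ 0.2 -0.6 -1. ] j [ 0.31  0.47 -0.31  2.22  0.3   0.48 -1.9 ]
shift tool [-0.   1.3 10.2] turn [-0.14 -0.03  0.31]
```

Emit:
play_rows([
  [[0,1,4],[0,0,0],0],
  [[0,0,3],[0,0,0],0],
  [[0,0,3],[0,0,0],0],
  [[0,0,1],[0,0,0],0],
  [[0,0,0],[0,0,0],0],
])

```text
time_s: 16.6
tool_pos: [431.3, -51.4, 27.4]
orientation: [0.999, -0.041, 0.002, -0.001]
force: [0.3, -0.2, -1.3]
gripper_width: 40.1
```

Run:
```python
from h import *
togo(430,-52,27,-95.1); d=grab('wrist','w14'); C=cloud(d)
P=C[(C[...,2]>28)&(C[...,2]<60)&(abs(C[...,1]+52)<12)&(abs(C[...,0]-445)<30)]; print(len(P),np.percentile(P,[10,50,90],0).round(1))
P0=P[P[:,0]>455];print(np.median(P0[:,2]),np.median(P[P[:,0]<430][:,2]) if (P[:,0]<430).any() else '')
```

```text
t 16.6 pos [431.3 -51.4  27.4] jaw -94.7 w 40.1 F [ 0.3 -0.2 -1.3] j [ 0.3   0.49 -0.3   2.23  0.32  0.46 -1.91]
shift tool [-1.3  0.7  0.4] turn [-0.11 -0.19  0.4 ]
7237 [[422.  -61.6  38.4]
 [447.6 -52.   39.1]
 [469.8 -42.4  39.9]]
39.02766136801328 39.18563437070639
```

Emit:
play_rows([
  [[0,0,1.5],[0,0,0],0],
  [[0,0,0],[0,0,0],0.75],
  [[0,0,0],[0,0,0],0.75],
  [[0,0,0],[0,0,0],0.75],
  [[0,0,-5],[0,0,0],0.75],
  [[0,0,-25],[0,0,0],1],
  [[0,0,-40],[0,0,-3.5],1],
  [[0,0,-40],[0,0,-3.5],1],
])

```text
time_s: 17.32
tool_pos: [426.8, -50.6, 135.2]
orientation: [1.0, 0.023, -0.005, -0.002]
force: [1.9, -0.9, 0.6]
gripper_width: 85.1
```

Run:
```python
from h import *
togo(422.4,138.4,135,-83.7); d=grab('wrist','w15'); C=cloud(d)
bx=(60,40,450,384)
cs=masks(d,(0,150,60),(8,255,255),60,bx)+masks(d,(172,150,60),(180,255,255),60,bx); rect(d,'plate',np.concatenate(cs),38)
P=C[(C[...,2]>28)&(C[...,2]<60)&(abs(C[...,1]+52)<12)&(abs(C[...,0]-430)<50)]; print(len(P),np.percentile(P,[10,50,90],0).round(1))
```

```text
t 17.32 pos [426.8 -50.6 135.2] jaw -87.4 w 85.1 F [ 1.9 -0.9  0.6] j [ 0.44  0.29 -0.45  2.17  0.18  0.73 -1.66]
shift tool [   4.2 -189.     1. ] turn [-0.27  0.57 -3.71]
plate [430.6 -51.6] size 121.2 42.4 long axis -4.5
4007 [[393.7 -61.7  38.1]
 [435.1 -52.1  38.9]
 [471.  -42.4  39.8]]
```

View pics/w15.png

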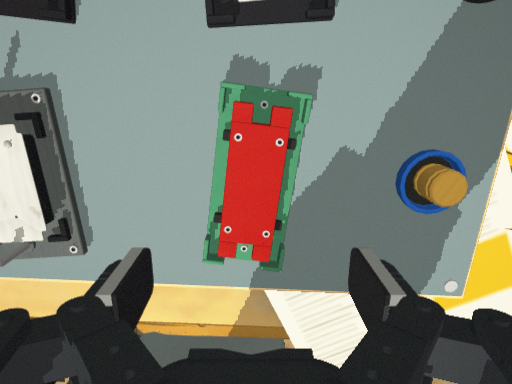

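The plate lies centred on the ribs between the lips (px 255,180) and the brass stands in its cup (435,180). Next is the module.

Emit:
play_rows([
  [[0,-15,0],[0,0.5,-3.7],1],
  [[3,-35,0],[0,0,0],1],
  [[3,-35,0],[0,0,0],1],
  [[3,-35,0],[0,0,0],1],
  [[3,-35,0],[0,0,0],1],
  [[2,-20,0],[0,0,0],1],
  [[0,0,0],[0,0,0],1],
  [[0,0,0],[0,0,0],1],
])

```text
time_s: 18.03
tool_pos: [431.9, 129.6, 150.5]
orientation: [0.998, 0.054, 0.015, 0.001]
force: [-1.0, -0.8, -0.4]
gripper_width: 85.4
```

Run:
```python
from h import *
d=grab('wrist','w16'); C=cloud(d)
m=((C[...,2]>39)&(C[...,2]<47)&(abs(C[...,1]-138)<70)&(abs(C[...,0]-422)<75)).astype(np.uint8)*255
m=cv2.morphologyEx(m,cv2.MORPH_OPEN,np.ones((5,5)))
cs,_=cv2.findContours(m,cv2.RETR_EXTERNAL,cv2.CHAIN_APPROX_NONE)
for c in cs:
    if cv2.contourArea(c)>1000: rect(d,'module',c,42.5)
print(np.median(C[m>0][:,2]))
togo(422.2,138.2,60,-83.7)
```

```text
module [423.6 138.9] size 88.4 60.8 long axis 6.1
42.949089195749735
t 18.08 pos [432.  129.4 150.6] jaw -83.8 w 85.5 F [-0.2  0.9  0.6] j [ 0.11  0.29 -0.55  2.14  0.24  0.74 -2.06]
shift tool [-11.5 -10.1  90.2] turn [ 0.17 -1.71 -0.14]
```

Emit:
play_rows([
  [[-5,-5,0],[0,-1.7,0],1],
  [[-5,-5,20],[0,0,0],1],
  [[0,0,30],[0,0,0],1],
  [[0,0,20],[0,0,0],1],
  [[0,0,8],[0,0,0],1],
  [[0,0,0],[0,0,0],1],
])

```text
time_s: 18.58
tool_pos: [423.7, 129.4, 71.1]
orientation: [0.999, 0.047, 0.002, 0.003]
force: [0.1, -0.2, -0.7]
gripper_width: 85.6
```

Run:
```python
from h import *
togo(423,138.6,24,-83.8)
```

```text
t 18.58 pos [423.7 129.4  71.1] jaw -84.6 w 85.6 F [ 0.1 -0.2 -0.7] j [ 0.02  0.44 -0.47  2.18  0.36  0.59 -2.19]
shift tool [ 0.1 -9.6 47.1] turn [ 0.4  -0.16 -0.84]
```

Emit:
play_rows([
  [[0,-9,3],[0.3,0,-0.8],1],
  [[0,-1,8],[0,0,0],1],
  [[0,0,6],[0,0,0],1],
  [[0,0,0],[0,0,0],1],
])

```text
time_s: 18.92
tool_pos: [424.8, 138.5, 54.8]
orientation: [0.999, 0.052, 0.003, 0.001]
force: [0.6, -0.1, -0.4]
gripper_width: 85.6
```

Run:
```python
from h import *
togo(423,138.6,24,-83.8)
```

```text
t 18.92 pos [424.8 138.5  54.8] jaw -84.0 w 85.6 F [ 0.6 -0.1 -0.4] j [-0.01  0.47 -0.45  2.19  0.39  0.55 -2.22]
shift tool [-2.  -0.3 30.8] turn [ 0.09 -0.36 -0.2 ]
```

Emit:
play_rows([
  [[-2,0,8],[0,-0.3,0],1],
  [[0,0,10],[0,0,0],1],
  [[0,0,7],[0,0,0],1],
  [[0,0,2],[0,0,0],1],
  [[0,0,0],[0,0,0],1],
])

```text
time_s: 19.33
tool_pos: [423.6, 138.5, 25.8]
orientation: [0.999, 0.052, 0.001, 0.001]
force: [-0.5, -0.2, 0.2]
gripper_width: 85.2
```

Run:
```python
from h import *
togo(423,138.6,24,-83.8)
```

```text
t 19.33 pos [423.6 138.5  25.8] jaw -84.0 w 85.2 F [-0.5 -0.2  0.2] j [-0.05  0.53 -0.41  2.2   0.44  0.49 -2.26]
shift tool [-0.6 -0.2  1.8] turn [ 0.09 -0.15 -0.19]
```

Emit:
play_rows([
  [[0,0,1.5],[0,0,0],1],
  [[0,0,0],[0,0,0],0],
  [[0,0,0],[0,0,0],0],
  [[0,0,0],[0,0,0],0],
  [[0,0,0],[0,0,0],0],
  [[0,0,-4],[0,0,0],0],
  [[0,0,-8],[0,0,0],0],
  [[0,0,-15],[0,0,0],0],
])

```text
time_s: 20.0
tool_pos: [421.5, 138.1, 51.5]
orientation: [0.999, 0.053, -0.001, 0.002]
force: [0.4, 0.5, -1.7]
gripper_width: 58.6
```

Run:
```python
from h import *
togo(423,138.6,110,-83.8)
d=load('top0')
t=load('w11'); w=load('w9')
for n,dd in (('w9',w),):
    for c in masks(dd,(0,0,0),(180,255,70),3000,(320,70,500,265)): rect(dd,'tray',c,22)
    for q in [(369,90),(487,111),(438,249),(331,235)]: print(ray(dd,*q,27).round(1))
    for q in [(391,120),(364,216),(446,129),(411,217)]: print('strip',ray(dd,*q,18).round(1))
```

```text
t 20.0 pos [421.5 138.1  51.5] jaw -83.9 w 58.6 F [ 0.4  0.5 -1.7] j [-0.01  0.48 -0.45  2.19  0.4   0.56 -2.22]
shift tool [  1.4  -0.1 -58.5] turn [ 0.18  0.14 -0.13]
tray [600.2 120.1] size 116.8 92.6 long axis -3.7
[660.7 162.9  27. ]
[655.3  73.9  27. ]
[542.4  78.5  27. ]
[546.4 169.6  27. ]
strip [641.3 138.4  18. ]
strip [562.2 142.4  18. ]
strip [638.9  94.6  18. ]
strip [565.1 103.1  18. ]
```

Emit:
play_rows([
  [[0,0,-25],[0,0,0],0],
  [[0,0,-35],[0,0,0],0],
  [[10,5,0],[0,0,4.9],0],
  [[30,0,0],[0,0,4.9],0],
  [[35,1,0],[0,0,0],0],
  [[35,1,0],[0,0,0],0],
  [[30,1,0],[0,0,0],0],
  [[20,0,0],[0,0,0],0],
])

```text
time_s: 20.67
tool_pos: [583.3, 123.4, 123.0]
orientation: [0.999, -0.034, 0.001, 0.002]
force: [-0.1, -0.5, -2.0]
gripper_width: 58.6
```

Emit:
play_rows([
  [[0,0,0],[0,0,0],0],
  [[0,0,0],[0,0,0],0],
])

```text
time_s: 20.83
tool_pos: [587.7, 122.1, 123.9]
orientation: [0.999, -0.036, 0.002, 0.001]
force: [-1.0, -0.1, -1.3]
gripper_width: 58.1
```

Run:
```python
from h import *
togo(601,120.5,60,-93.6); d=grab('wrist','w17'); C=cloud(d)
from rig import robot
z=robot.read_state()['tool_pos'][2]
m=((C[...,2]>z+8)&(C[...,2]<z+28)).astype(np.uint8)*255; m[260:]=0
P=C[m>0]; print(len(P),np.percentile(P,[2,50,98],0).round(1))
```

```text
t 20.83 pos [587.7 122.1 123.9] jaw -94.1 w 58.1 F [-1.  -0.1 -1.3] j [ 0.07  0.56 -0.44  1.79  0.31  0.85 -2.16]
shift tool [13.   0.5 63.9] turn [ 0.11 -0.28 -0.53]
14295 [[593.4  89.  140.5]
 [612.4 119.7 142.2]
 [631.4 152.7 145.5]]
```

View pics/w17.png

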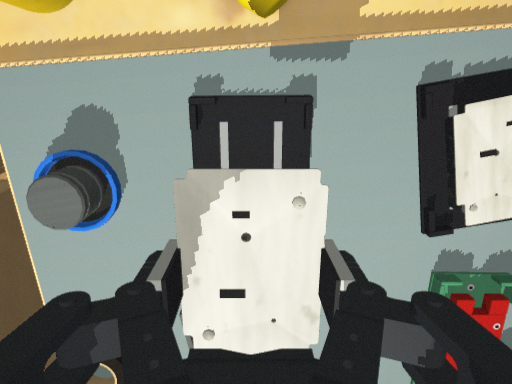

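The module is level, cover up, with the empty tray just beyond it (px 250,130). The steel is upright in the large cup (75,195). Going down.

Emit:
play_rows([
  [[7,0,5],[0,-0.3,-0.5],0],
  [[6,0,20],[0,0,0],0],
  [[0,0,25],[0,0,0],0],
  [[0,0,12],[0,0,0],0],
  [[0,0,0],[0,0,0],0],
])

```text
time_s: 21.3
tool_pos: [598.9, 121.8, 61.6]
orientation: [1.0, -0.029, 0.0, 0.001]
force: [-0.8, -0.3, -1.8]
gripper_width: 58.1
```

Run:
```python
from h import *
d=load('w17'); a,b=ray(d,190,97,27),ray(d,312,97,27); print(a.round(1),b.round(1),((a+b)/2-58.5*np.array([.998,-.063,0])).round(1))
togo(601,120.5,20,-93.6)
```

```text
[660.7 158.4  27. ] [654.6  73.8  27. ] [599.3 119.8  27. ]
t 21.3 pos [598.9 121.8  61.6] jaw -93.3 w 58.1 F [-0.8 -0.3 -1.8] j [ 0.04  0.66 -0.4   1.79  0.35  0.76 -2.17]
shift tool [ 2.2  1.1 41.6] turn [ 0.11 -0.    0.29]
```

Emit:
play_rows([
  [[1.5,1,4],[0,0,0.3],0],
  [[0,0,14],[0,0,0],0],
  [[0,0,6],[0,0,0],0],
  [[0,0,0],[0,0,0],0],
])

```text
time_s: 21.63
tool_pos: [600.1, 121.4, 37.1]
orientation: [1.0, -0.031, 0.0, 0.001]
force: [-1.1, -0.8, -1.2]
gripper_width: 57.9
```

Run:
```python
from h import *
togo(600.5,120.5,19,-93.6)
```

```text
t 21.63 pos [600.1 121.4  37.1] jaw -93.5 w 57.9 F [-1.1 -0.8 -1.2] j [ 0.03  0.7  -0.38  1.79  0.37  0.72 -2.19]
shift tool [ 0.5  0.9 18.1] turn [ 0.09 -0.03  0.07]
```

Emit:
play_rows([
  [[0,0.7,6],[0,0,0],0],
  [[0,0,6],[0,0,0],0],
  [[0,0,3],[0,0,0],0],
  [[0,0,1.5],[0,0,0],0],
  [[0,0,0],[0,0,0],0],
])

```text
time_s: 22.05
tool_pos: [600.8, 121.0, 19.9]
orientation: [1.0, -0.031, 0.001, 0.001]
force: [-0.6, 0.2, -1.3]
gripper_width: 58.4
```

Run:
```python
from h import *
togo(600.5,120.5,19,-93.6); d=grab('wrist','w18'); C=cloud(d)
P=C[(C[...,2]>30)&(C[...,2]<50)&(abs(C[...,1]-120)<20)&(abs(C[...,0]-610)<30)]; print(len(P),np.percentile(P,[10,50,90],0).round(1))
```

```text
t 22.05 pos [600.8 121.   19.9] jaw -93.5 w 58.4 F [-0.6  0.2 -1.3] j [ 0.02  0.72 -0.37  1.8   0.39  0.69 -2.2 ]
shift tool [-0.2  0.5  0.9] turn [ 0.06 -0.12  0.08]
12760 [[587.  104.   37.5]
 [612.7 119.9  38.2]
 [634.9 135.9  39. ]]
```

Emit:
play_rows([
  [[0,0,2],[0,0,0],0],
  [[0,0,1],[0,0,0],0],
  [[0,0,0],[0,0,0],0],
])

```text
time_s: 22.35
tool_pos: [601.5, 121.2, 19.1]
orientation: [1.0, -0.031, 0.002, 0.001]
force: [0.6, -0.4, -1.3]
gripper_width: 58.2
```

Run:
```python
from h import *
togo(600.5,120.5,19,-93.6); d=grab('wrist','w19'); C=cloud(d)
P=C[(C[...,2]>30)&(C[...,2]<50)&(abs(C[...,1]-120)<20)&(abs(C[...,0]-610)<30)]; print(len(P),np.percentile(P,[10,50,90],0).round(1))
```

```text
t 22.35 pos [601.5 121.2  19.1] jaw -93.5 w 58.2 F [ 0.6 -0.4 -1.3] j [ 0.02  0.72 -0.37  1.8   0.39  0.69 -2.2 ]
shift tool [-1.   0.8  0.1] turn [ 0.08 -0.21  0.08]
12724 [[587.1 104.   36.7]
 [612.8 119.9  37.4]
 [634.9 136.   38.2]]
```

Emit:
play_rows([
  [[0,0,1],[0,0,0],0],
  [[0,0,0],[0,0,0],1],
  [[0,0,0],[0,0,0],1],
  [[0,0,0],[0,0,0],1],
  [[0,0,0],[0,0,0],1],
  [[0,0,-5],[0,0,0],1],
  [[0,0,-25],[0,0,0],1],
  [[0,0,-40],[0,0,0],1],
])

```text
time_s: 23.07
tool_pos: [596.9, 120.1, 83.0]
orientation: [1.0, -0.031, -0.004, 0.002]
force: [1.2, -1.4, -0.1]
gripper_width: 85.3
```

Emit:
play_rows([
  [[0,0,-35],[0,0,0],1],
  [[-20,0,-20],[0,0,0],1],
  [[-35,0,0],[0,0,0],1],
  [[-35,0,0],[0,0,0],1],
  [[-20,0,0],[0,0,0],1],
  [[0,0,0],[0,0,0],1],
  [[0,0,0],[0,0,0],1],
])

```text
time_s: 23.65
tool_pos: [489.4, 128.9, 151.9]
orientation: [1.0, -0.031, 0.006, 0.0]
force: [-0.6, 0.1, 0.1]
gripper_width: 85.3
```

Run:
```python
from h import *
d=grab('wrist','w20'); C=cloud(d)
m=((C[...,2]>33)&(C[...,2]<42)&(abs(C[...,1]-120)<50)&(abs(C[...,0]-601)<60)).astype(np.uint8)*255
m=cv2.morphologyEx(m,cv2.MORPH_OPEN,np.ones((5,5)))
cs,_=cv2.findContours(m,cv2.RETR_EXTERNAL,cv2.CHAIN_APPROX_NONE)
for c in cs:
    if cv2.contourArea(c)>800: rect(d,'module',c,36.5)
P=C[m>0]; A=np.c_[P[:,:2],np.ones(len(P))]; k=np.linalg.lstsq(A,P[:,2],rcond=None)[0]; print('z',np.median(P[:,2]).round(1),'tilt deg',np.degrees(k[:2]).round(2))
P=C[(C[...,2]>48)&(C[...,2]<60)&(abs(C[...,1]-253)<30)&(abs(C[...,0]-598)<30)]; print('steel',len(P),P.mean(0).round(1) if len(P) else '')
s=grab('scene','s20'); cv2.imwrite('pics/c20.png',cv2.resize(s['img'][130:310,80:380],None,fx=2.6,fy=2.6,interpolation=cv2.INTER_CUBIC))
togo(600,120,100,-93.6)
```

```text
module [591.4 121.6] size 67.2 60.8 long axis -3.6
z 36.9 tilt deg [-0.06  0.1 ]
steel 2962 [598.6 252.5  52.8]
t 23.75 pos [490.2 129.  151.5] jaw -93.6 w 85.4 F [ 0.3 -0.5  0.6] j [ 0.09  0.38 -0.49  2.    0.25  0.81 -2.19]
shift tool [109.6   2.1  52.7] turn [-0.03 -0.61  0.01]
```

View pics/c20.png

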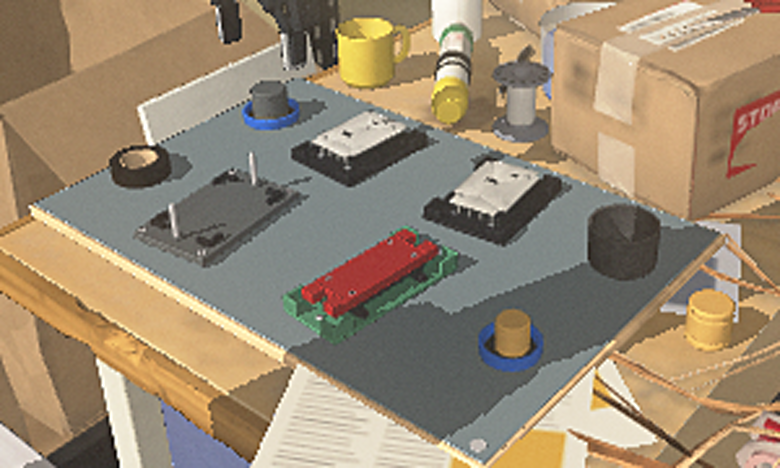

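The last picture shows everything in place: steel (270,100) and brass (512,335) in their cups, plate (370,270) on the rest, and the module (360,135) in its tray. The finished module (490,200) has not been moved, and the gripper is clear. Handing in.

```bash
python3 -c "
from rig import robot
print(robot.finish_job(), robot.read_state()['time_s'])"
```

```text
the job is handed in; nothing more can be done
the job is handed in; nothing more can be done
```

I took the stack apart from the top down and put every piece in its own place. The job was handed in at about 24 s of the 109 s allowed; no verdict is reported.

My last checks on each piece:
- **Brass weight:** it stands in the small cup, with its top at z 46.4 (46 expected). It sits about 3 mm off the cup's centre.
- **Steel weight:** it stands in the large cup at its centre, top at z 52.8 (52 expected).
- **Plate:** it lies on the ribs of the rest, centred within about 1 mm and about 0.6° off the rest's direction. Its top read 38.9 (38 expected).
- **Module:** it lies cover up in the empty tray, top at z 36.9 (36 expected) and level within 0.1°. Its outline in the last wrist view was cut off, 67 mm of 89 mm long. I judged its position along the tray from the arm's pose and the scene picture.
- **Finished module:** in the scene picture it still lay in its own tray.

The depth readings of the tops ran about 0.5 to 1 mm high throughout. Contact forces stayed within a few newtons in every reading. No check failed; the gripper was open and clear of everything at hand-in.

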